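# Clamp a carved biscuit mould in the ratchet bench clamp and keep it gripped

## Robot

A 6-joint arm with a two-finger parallel gripper is mounted at the origin on the work surface. World frame = base frame: x ahead of the robot, y to its left, z up, the work surface at z = 0. Lengths are in m, angles in rad, forces in N, time in s.
With the tool pointing down it reaches from about 0.375 to 0.9 m from the base axis. Payload 3.1 kg.
Tool frame: the origin (TCP) lies midway between the tips of the shut fingers; the grasp point (between the pads) lies manip.hold_point_z behind it (manip.hold_point_z is the distance from the TCP to the grasp point, in m); z points along the fingers, y is the direction in which the jaws open and shut (so a half turn about z gives the same grasp; the last joint's range is limited). The gripper opens to 85 mm and grips with 20 to 120 N. Pads are 22 mm wide; open, the fingers measure 114 mm over their backs; the gripper's body (76 mm by 85 mm) begins 54 mm behind the grasp point. The pads swing forward as they close: fully open they stand 13 mm farther back than shut.
Start: joints at [-1.296, 0.527, 1.433, -0, 1.181, -0.178], TCP at [0.273, -0.562, 0.231] pointing down, gripper open.
Joint ranges: [-3.08, 3.08], [-0.75, 2.2], [0.22, 2.44], [-1.43, 4.57], [0, 2.65], [-2.85, 2.85]. Speed limits (rad/s): [2.79, 2.79, 3.14, 3.14, 3.14, 3.14].

## Interface

Orientations are given as a unit quaternion [x, y, z, w].
In Python, from station import manip, snapshot, workorder, models gives the robot as it stands.
- The arm moves only by the tool jog_arm, never from a script. Its argument "commands" is a list of rows, each a list of 5 numbers: the opening in per cent of the stroke, from 0 (shut) to 100 (fully open), then the shift along the world's x, y, z in cm, then the turn about the world's z in rad. A call has 1 to 8 rows; each row shifts and turns the pose as measured when the row begins; what a row does not reach is not made up. A row lasts 1/12 s, in which the tool goes at most 41.7 mm and 7.16 degrees, less where a joint would pass 70% of its speed; a pose out of reach is approached as far as the arm can. A call with a gripper value outside its range is refused whole. The fingers move at their own pace and stop on an object; "squeeze" is the grip in N (left out, the last holds). Time passes only in rows, so rows that do not move let the fingers close. It gives the time, the measured TCP pose, the force and the opening at its end, in the units of the state.
- manip.sense(): the state, without advancing time (a new reading comes with each control period).
- snapshot(name): name is "scene" or "side" or "wrist"; returns a dict with "image" (480x640x3 uint8, red, green, blue), "intrinsics" (3x3 intrinsics, pixels), "extrinsics" (4x4, takes a point from camera to world coordinates); the wrist camera has in their place "hand_eye" (4x4, takes a point from camera to tool coordinates, whose origin is the TCP and whose axes are the flange's). Camera axes: x right, y down, z forward; pixel columns grow to the right and rows downward; lengths in m; the calibration is good to about 2 mm. A picture is of the moment at which its call begins: read the wrist's pose just before it. There is no depth.
- workorder.sign_off(): hands the job in, once; it reports no verdict.
Trained networks look in a picture, given as the dict that the camera call returned (one of the last four; its "shot" number tells which), for a name from the list of things; names that differ only in an ending like _2 or _b are one class to them, and where a whole thing is asked for, a point or a joint stands for the part that bears it (a point fixed in the world has none). Each returns a list of dicts, best first, with "score" (0 to 1); they miss things now and then, are a little off and sometimes report something else, mostly with a low value. They report only what shows in the picture. A call takes as long as a camera call. They do not tell look-alikes from the thing itself.
- models.find_in(picture, name): "centre" ([x, y, z] in m, in world coordinates, good to about 4 mm: the middle of the surface that is visible of it).
- models.pinpoint(picture, name): "centre" ([x, y, z] in m, in world coordinates, good to about 4 mm: a listed point, or the origin of a listed thing).
The state is a dict: "t": time; "q": joint angles; "qd": joint speeds; "tau": joint torques, N m; "tcp_pos": TCP position; "tool_rot": TCP orientation; "force": force on the tool from outside, world axes, zero at the start; "ft_torque": the same for the moment, N m; "finger_gap": opening from 0.0 (shut) to 1.0 (fully open).
Only numpy, scipy, OpenCV 4.12 (cv2) and the standard library are available. Lean on these libraries where they do the work, as an engineer would, in place of code of your own. Each camera call takes 0.05 s, during which the arm holds its last target. There are 200 camera calls.

## Task

Clamp the carved wooden biscuit mould in the ratchet bench clamp: pump the squeeze grip, again and again, until the sprung pad presses the mould square and flush against the fixed jaw, firmly but well short of driving the pad's spring to its stop, which would crush the carving. Feed the jaw with the grip only, never by pushing the jaw or the mould, and leave the brush, jug and bottle where they are. The job finishes while you are still holding the grip squeezed, because the clamp loses its pressure when the grip is let go.

Things in the scene. Friction and masses are not known exactly. Their poses are not given: they have to be found in the camera images.
- clamp: Ratchet bench clamp bolted down: aluminium base plate 150 x 370 x 6 mm with a grey housing (52 x 84 mm, top 68 mm above the bench) carrying two upright black levers, the squeeze grip. Origin on the bench under the housing's middle; +y is the feed direction, housing to fixed jaw; z up. The plate runs from y = -90 to 280 mm. The levers stand one behind the other along y.
- grip_center (a point): Point midway between the two levers at the height to squeeze them, 125 mm above the bench (lever tops at 141 to 145 mm). Axes as the clamp. At this height the levers measure 69 mm over their outer faces when released, 28 mm when fully squeezed; the middle stays put.
- lever_front: Front lever (nearer the jaws): black bar 24 mm wide, 12 mm thick, 85 mm long from its pivot, the origin, 60 mm above the bench and 8 mm ahead of the clamp's origin. Released it leans 0.3 rad outward (own z then vertical), squeezed it is upright. Both levers are linked and spring back: 1.5 N a finger at rest, 3.5 N squeezed, plus 2.5 N to feed.
- lever_rear: Rear lever, mirror image, pivot 8 mm behind the clamp's origin. A full squeeze of the grip feeds the jaw 14 to 24 mm (0.08 m per rad once a tooth is caught, teeth 10 mm apart). Released, the grip takes about 0.7 s to spring back; the jaw stays, held by 4 N of friction only. No catch holds pressure: let go with the pad pressed, the jaw creeps back until under 1 mm of pad travel is left.
- jaw: Moving jaw: toothed steel rod through the housing with an upright plate 64 mm wide on its front end, carrying the sprung pad. It moves along the clamp's +y as it is fed. Origin at the clamp's origin when fully back.
- pad_face (a point): Centre of the front face of the black rubber pressure pad (70 mm wide, 30 mm high, 10 mm thick) on the moving jaw, 26 mm above the bench. It must be fed some 35 to 70 mm: several squeezes.
- pad (a joint): How far the sprung pad is pushed back towards the moving jaw's plate, m: 0 free, 0.010 at its stop; 5 N per mm. Each newton a finger beyond springs and friction gives about 1.6 N at the pad: squeezing with 20 N a finger presses it in about 5 mm, over 30 N can crush. About 4 to 5 mm is right. Free, 18 mm of guide pins shows between plate and pad.
- fixed_jaw: Fixed jaw: dark steel upright 100 mm wide, 56 mm high, at the far end of the plate. Origin and axes as the clamp; its face towards the pad is the plane y = 240 mm.
- mould: Carved beech biscuit mould, 130 mm (its x) by 70 mm (its y, the way it is clamped) by 32 mm high, three rosettes on top, about 0.2 kg. Origin at the centre of its underside; it lies loose on the base plate, up to 10 mm short of the fixed jaw and slightly askew.
- brush: Pastry brush, 200 mm long, lying on the bench beside the clamp; a bystander. Origin under its middle.
- jug: White measuring jug with a handle, 90 mm across, 120 mm high; a bystander. Origin at the centre of its base.
- bottle: Clear plastic bottle, 60 mm across, 170 mm high; a bystander. Origin at the centre of its base.
Things that resemble listed ones, but are neither listed nor needed, are in the scene too. Of the things shaped like the mould, the beech one is meant.

How it is judged:
At the end, for the whole second after the job is handed in: The fingers still press on the squeeze grip (over 2 N); the pad is pushed in by 2 to 7.5 mm and presses on the mould (over 6 N), the mould lies on the base plate flush (within 3 mm) and square (within 0.03 rad) against the fixed jaw, pressed on it with over 5 N, at rest (value of joint pad between 0.002 and 0.0075 m and contact force between jaw and mould above 6 N and contact force between fixed_jaw and mould above 5 N and angle between the y axis of mould and the y axis of clamp, either way round below 0.03 rad and y of mould in the frame of clamp above 0.202 m and z of mould in the frame of clamp below 0.01 m and linear speed of mould below 0.01 m/s and (contact force between the fingers and lever_front above 2 N or contact force between the fingers and lever_rear above 2 N)); the arm keeps its last pose, push and grip.
It fails at once if mould crushed: pad pushed in more than 8.5 mm (value of joint pad above 0.0085 m).
It fails at once if moving jaw or its pad pushed by the robot (contact force between any of the fingers, the arm and jaw above 3 N).
It fails at once if mould pushed by the robot (contact force between any of the fingers, the arm and mould above 3 N).
It fails at once if brush, jug or bottle moved more than 30 mm (distance of any of brush, jug, bottle from where it was at the start of the episode above 0.03 m).
It also fails if it takes over 38 s, if anything falls off the work surface, if the arm or the gripper's body presses on something with over 40 N, if the wrist force passes 120 N, or if a joint passes its speed limit or range.

## Working session

There is one attempt and no reset: what is moved stays moved. The work goes in short steps, Python scripts to look and compute and a tool call to move; the robot and the scene stay as the last step left them, time stands still between calls to the robot, and variables do not carry over. Pictures are saved under pics/ and viewed, about 8 in all and at most 12, crops included, and the job is handed in when it is done.

Besides the shell and the picture viewer there is one more tool, called after "Request:" by a JSON object that holds its "api" and its "payload", one argument or row to a line. jog_arm: Moves the arm, as the interface text tells. Its arguments: {"type":"object","properties":{"commands":{"type":"array","items":{"type":"array","items":{"type":"number"}}},"squeeze":{"type":"number"}},"required":["commands"]}

```bash
mkdir -p pics; python3 - <<'E'
from station import manip, snapshot, models
import cv2
s=manip.sense();print(s['t'],s['tcp_pos'],s['tool_rot'],s['force'],s['finger_gap'],manip.hold_point_z)
for c in("scene","side"):
    p=snapshot(c);cv2.imwrite(f"pics/{c}0.png",p["image"][:,:,::-1])
    for n in("clamp","grip_center","lever_front","lever_rear","pad_face","fixed_jaw","mould","jug","bottle","brush"):
        print(c,n,[(([round(v,3) for v in d["centre"]]),round(d["score"],2)) for d in models.pinpoint(p,n)[:3]])
E
```

```text
0.0 [ 0.27323422 -0.56130105  0.23030494] [ 9.74479587e-01  2.24473400e-01 -7.05935814e-05 -1.10550857e-03] [-0.77722999 -0.954678   -0.34216967] 0.9999810660916791 0.0187
scene clamp [([0.497, -0.177, -0.003], 0.65)]
scene grip_center [([0.501, -0.174, 0.122], 0.87)]
scene lever_front [([0.498, -0.163, 0.056], 0.9)]
scene lever_rear [([0.499, -0.185, 0.06], 0.59), ([0.503, -0.145, 0.002], 0.52), ([0.499, 0.195, -0.0], 0.16)]
scene pad_face [([0.512, -0.063, 0.021], 0.73)]
scene fixed_jaw [([0.52, 0.025, 0.006], 0.37)]
scene mould [([0.518, 0.025, 0.005], 0.94), ([0.842, 0.117, 0.004], 0.94), ([0.309, 0.264, 0.002], 0.81)]
scene jug [([0.696, 0.011, -0.006], 0.61)]
scene bottle [([0.496, 0.193, 0.0], 0.55)]
scene brush [([0.648, -0.208, 0.002], 0.6)]
side clamp [([0.498, -0.172, 0.001], 0.93), ([0.5, -0.182, 0.058], 0.48)]
side grip_center [([0.505, -0.174, 0.125], 0.73)]
side lever_front [([0.5, -0.165, 0.059], 0.58)]
side lever_rear [([0.501, -0.182, 0.057], 0.76)]
side pad_face [([0.512, -0.059, 0.025], 0.59)]
side fixed_jaw []
side mould [([0.635, 0.235, 0.003], 0.94), ([0.309, 0.264, -0.002], 0.93), ([0.296, -0.18, 0.001], 0.74)]
side jug [([0.7, 0.016, 0.003], 0.98), ([0.501, -0.164, 0.058], 0.68)]
side bottle [([0.494, 0.196, 0.001], 0.82)]
side brush [([0.646, -0.21, 0.002], 0.75)]
```

View pics/scene0.png

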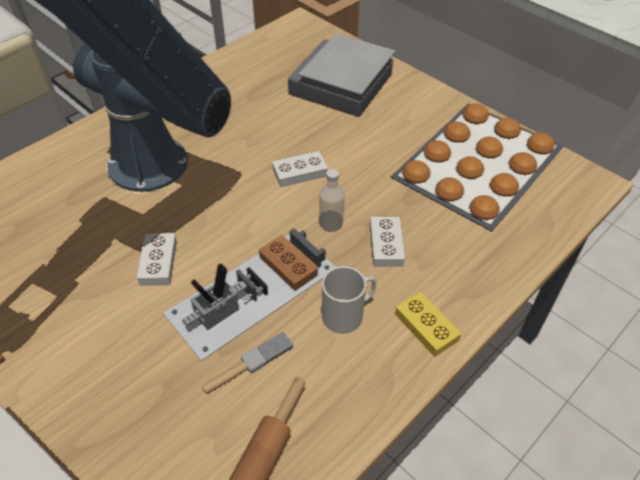

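View pics/side0.png

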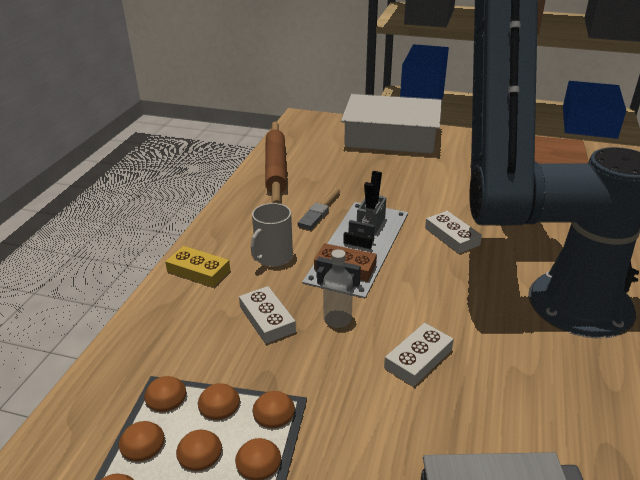

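The beech mould is the brown one on the clamp, at scene (288,260) and side (345,262). The white ones at (157,258), (300,167) and (387,240) and the yellow one at (428,322) are look-alikes, and they lie off the clamp. The grip's black levers are at scene (212,287). I'll move above the grip at a safe height and refine with the wrist camera.

Request:
{"api": "jog_arm", "payload": {
  "commands": [
    [100,2,3.4,0.6,-0.07],
    [100,2,3.4,0.6,-0.07],
    [100,2,3.4,0.6,-0.07],
    [100,2,3.4,0.6,-0.07],
    [100,2,3.4,0.6,-0.07],
    [100,2,3.4,0.6,-0.07],
    [100,2,3.4,0.6,-0.07],
    [100,2,3.4,0.6,-0.05]
  ],
  "squeeze": 20
}}

```text
t: 1.77
tcp_pos: [0.4329, -0.2881, 0.2795]
tool_rot: [0.998, -0.065, -0.001, 0.002]
force: [1.8, -0.6, 0.2]
finger_gap: 0.996
```

Request:
{"api": "jog_arm", "payload": {
  "commands": [
    [100,2.3,3,0,0.01],
    [100,2.3,3,0,0.01],
    [100,2.2,3,0,0.02],
    [100,0,0,0,0]
  ]
}}

```text
t: 2.1
tcp_pos: [0.5065, -0.1873, 0.2827]
tool_rot: [0.999, -0.042, 0.002, 0.002]
force: [-1.2, -0.0, 0.2]
finger_gap: 0.997
```

```bash
cat > h.py <<'E'
from station import manip, snapshot, models
import cv2, numpy as np
from scipy.spatial.transform import Rotation as R
def wrist(name):
    s=manip.sense(); p=snapshot("wrist"); cv2.imwrite(f"pics/{name}.png",p["image"][:,:,::-1])
    T=np.eye(4);T[:3,:3]=R.from_quat(s['tool_rot']).as_matrix();T[:3,3]=s['tcp_pos']
    print(s['t'],np.round(s['tcp_pos'],4),np.round(s['tool_rot'],4),np.round(s['force'],2),s['finger_gap'])
    return p,T@np.array(p['hand_eye'])
def px2w(p,E,u,v,z):
    d=E[:3,:3]@np.linalg.inv(p['intrinsics'])@[u,v,1]; return E[:3,3]+d*(z-E[2,3])/d[2]
def w2px(p,E,X):
    c=np.linalg.inv(E)@np.append(X,1); u=np.array(p['intrinsics'])@c[:3]; return u[:2]/u[2]
E
python3 - <<'E'
from h import *
p,E=wrist("w1")
for n in("clamp","grip_center","lever_front","lever_rear","pad_face","mould"):
    print(n,[(([round(v,3) for v in d["centre"]]),round(d["score"],2)) for d in models.pinpoint(p,n)[:3]])
np.savez("w1.npz",E=E,K=p['intrinsics']); print(E.round(3))
E
```

```text
2.1 [ 0.5065 -0.1873  0.2827] [ 0.9991 -0.0418  0.0025  0.0025] [-1.16 -0.03  0.24] 0.997216572060032
clamp [([0.5, -0.17, 0.0], 0.56)]
grip_center [([0.498, -0.177, 0.129], 0.65)]
lever_front [([0.5, -0.166, 0.056], 0.74)]
lever_rear [([0.504, -0.179, 0.058], 0.74)]
pad_face [([0.512, -0.058, 0.029], 0.88)]
mould [([0.297, -0.182, -0.0], 0.83), ([0.502, -0.162, 0.055], 0.6), ([0.52, 0.024, 0.009], 0.57)]
[[-0.082 -0.946 -0.312  0.588]
 [-0.997  0.079  0.022 -0.193]
 [ 0.004  0.313 -0.95   0.427]
 [ 0.     0.     0.     1.   ]]
```

View pics/w1.png

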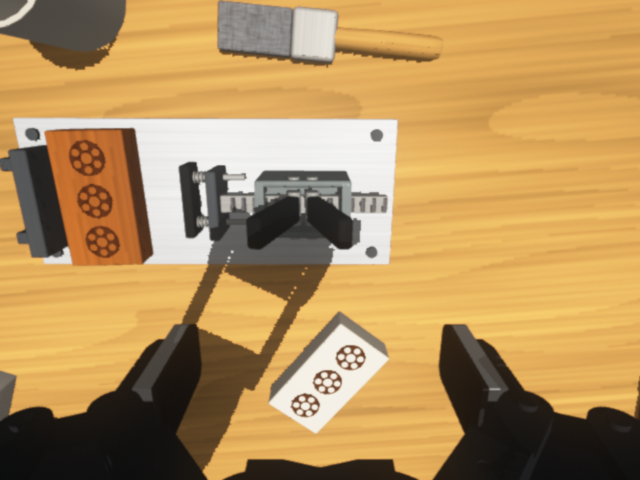

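The picture shows the plate's rear corners at (397,121) and (389,264), with the long edges at rows ~120 and ~264. The levers reach from the housing down to (262,238) for the front one and (340,238) for the rear. The beech mould at (98,197) sits askew in the clamp.

```bash
python3 - <<'E'
import numpy as np, cv2
from h import *
z=np.load("w1.npz");p={'intrinsics':z['K']};E=z['E']
g=cv2.cvtColor(cv2.imread("pics/w1.png"),cv2.COLOR_BGR2HSV)
m=((g[:,:,1]<40)&(g[:,:,2]>180)).astype(np.uint8);m[280:]=0;m[:105]=0
n,l,st,_=cv2.connectedComponentsWithStats(m);k=1+np.argmax(st[1:,4]);m=l==k
top=[];rt=[]
for u in range(150,380,4): top.append((u,np.where(m[:,u])[0].min()-.5))
for v in range(126,260,3): rt.append((np.where(m[v])[0].max()+.5,v))
def fit(P):
    W=np.array([px2w(p,E,u,v,.006)[:2] for u,v in P],np.float32)
    vx,vy,x,y=cv2.fitLine(W,cv2.DIST_HUBER,0,.01,.01).ravel();return np.array([x,y]),np.array([vx,vy])
a,d=fit(top);b,e=fit(rt)
if d[1]<0:d=-d
t=np.linalg.solve(np.c_[d,-e],b-a);c=a+d*t[0]
print("corner",c,"ydir",d,"yaw",-np.arctan2(d[0],d[1]),"edge2",e, np.arctan2(e[1],e[0]))
for yaw in(-np.arctan2(d[0],d[1]),):
    x=np.array([np.cos(yaw),np.sin(yaw)]);y=np.array([-x[1],x[0]])
    o=c-.075*x+.09*y;print("clamp origin",o)
    for h in(.085,):
      for s in(1,-1):
        for lx in(-.012,.012):
          for th in (0,12):
            X=o+lx*x+s*y*(.008+85e-3*np.sin(.3)+ (th/2e3)*np.cos(.3)*1);print(s,lx,th,w2px(p,E,[*X,.06+.085*np.cos(.3)]).round())
    for n_,X in(("padface?",[0,.115,.026]),("c2",[-.075,-.09,.006]),("jaw",[.05,.24,.056])):
        q=o+X[0]*x+X[1]*y;print(n_,q,w2px(p,E,[*q,X[2]]).round())
E
```

```text
corner [ 0.56965095 -0.26803026] ydir [0.08244036 0.996596  ] yaw -0.08253404 edge2 [ 0.99622226 -0.08683999] -0.08694951
clamp origin [ 0.5023259  -0.17215359]
1 -0.012 0 [253. 250.]
1 -0.012 12 [245. 250.]
1 0.012 0 [251. 218.]
1 0.012 12 [243. 218.]
-1 -0.012 0 [345. 250.]
-1 -0.012 12 [353. 250.]
-1 0.012 0 [346. 218.]
-1 0.012 12 [354. 218.]
padface? [ 0.51180655 -0.05754505] [186. 200.]
c2 [ 0.42016155 -0.2556642 ] [389. 264.]
jaw [0.5719414  0.06290741] [ 25. 150.]
```

Request:
{"api": "jog_arm", "payload": {
  "commands": [
    [100,-0.45,1.5,-2,0],
    [100,0,0,-3,0],
    [100,0,0,-3,0],
    [100,0,0,-2,0],
    [100,0,0,0,0],
    [100,0,0,0,0]
  ]
}}

```text
t: 2.95
tcp_pos: [0.4966, -0.1874, 0.1816]
tool_rot: [0.999, -0.054, 0.004, 0.006]
force: [0.5, 0.4, 0.7]
finger_gap: 1.001
```

```bash
python3 - <<'E'
from h import *
p,E=wrist("w2")
for n in("grip_center","lever_front","lever_rear"):
    print(n,[(([round(v,3) for v in d["centre"]]),round(d["score"],2)) for d in models.pinpoint(p,n)[:2]])
E
```

```text
2.95 [ 0.4966 -0.1874  0.1816] [ 0.9985 -0.0538  0.0043  0.006 ] [0.51 0.45 0.74] 1.000549455386005
grip_center [([0.501, -0.176, 0.126], 0.7)]
lever_front [([0.502, -0.164, 0.058], 0.74), ([0.503, -0.179, 0.057], 0.62)]
lever_rear [([0.504, -0.177, 0.058], 0.69)]
```

View pics/w2.png

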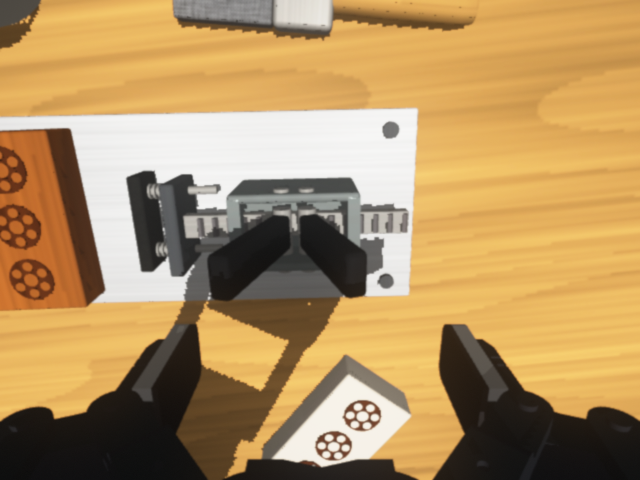

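The levers' tops sit about 15 mm ahead of the middle between the fingers (284 against 320 px), so the sideways shift was not reached. I'll correct it.

Request:
{"api": "jog_arm", "payload": {
  "commands": [
    [100,0.6,1.5,0,0.02],
    [100,0,0,0,0],
    [100,0,0,0,0]
  ]
}}

```text
t: 3.4
tcp_pos: [0.5064, -0.1742, 0.1873]
tool_rot: [0.999, -0.043, 0.01, 0.009]
force: [0.5, -0.8, 0.5]
finger_gap: 1.0
```

Request:
{"api": "jog_arm", "payload": {
  "commands": [
    [100,-0.4,0.2,0,0],
    [100,0,0,0,0]
  ]
}}

```text
t: 3.57
tcp_pos: [0.5029, -0.1728, 0.1889]
tool_rot: [0.999, -0.043, 0.011, 0.01]
force: [-1.2, -0.2, 0.5]
finger_gap: 1.002
```

Request:
{"api": "jog_arm", "payload": {
  "commands": [
    [100,0,0,-1.5,0],
    [100,0,0,-1.5,0],
    [100,0,0,0,0],
    [100,0,0,0,0]
  ]
}}

```text
t: 3.9
tcp_pos: [0.5035, -0.1745, 0.1607]
tool_rot: [0.999, -0.044, 0.014, 0.012]
force: [0.4, 0.5, 0.4]
finger_gap: 1.001
```

Request:
{"api": "jog_arm", "payload": {
  "commands": [
    [100,0,0.2,-1.2,0],
    [100,0,0.1,-1.2,0],
    [100,0,0.05,-0.6,0],
    [100,0,0,0,0]
  ]
}}

```text
t: 4.23
tcp_pos: [0.505, -0.1728, 0.1329]
tool_rot: [0.999, -0.044, 0.016, 0.013]
force: [-0.5, -0.1, 0.1]
finger_gap: 1.001
```

Request:
{"api": "jog_arm", "payload": {
  "commands": [
    [100,-0.1,0.05,-1.2,0],
    [100,-0.1,0.05,-1.0,0],
    [100,0,0,-0.6,0],
    [100,0,0,0,0]
  ]
}}

```text
t: 4.57
tcp_pos: [0.5051, -0.1734, 0.1071]
tool_rot: [0.999, -0.044, 0.019, 0.015]
force: [-0.1, 0.0, -0.3]
finger_gap: 1.0
```

```bash
python3 - <<'E'
from h import *
p,E=wrist("w3")
E
```

```text
4.5667 [ 0.5051 -0.1734  0.1071] [ 0.9987 -0.0444  0.0189  0.0147] [-0.09  0.01 -0.34] 1.000129126221032
```

View pics/w3.png

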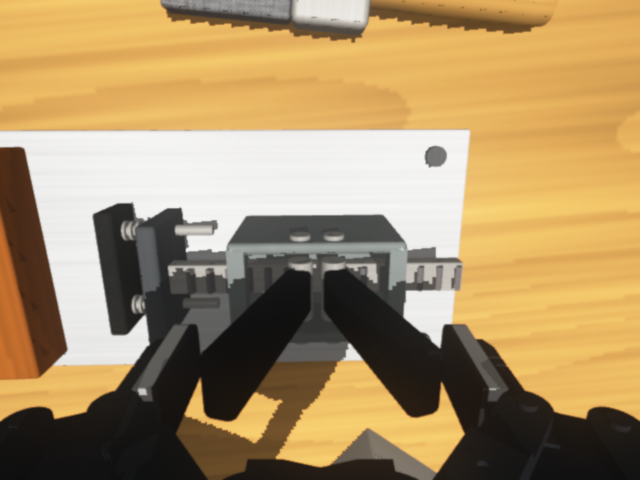

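The levers stand centred between the fingers (tops at (222,415) and (423,413), fingers at x≈195 and 447), touching neither. First squeeze.

Request:
{"api": "jog_arm", "payload": {
  "commands": [
    [60,0,0,0,0],
    [30,0,0,0,0],
    [20,0,0,0,0],
    [20,0,0,0,0],
    [20,0,0,0,0],
    [20,0,0,0,0]
  ],
  "squeeze": 20
}}

```text
t: 5.12
tcp_pos: [0.5075, -0.1737, 0.1159]
tool_rot: [0.999, -0.044, 0.023, 0.016]
force: [3.5, -3.7, -18.9]
finger_gap: 0.322
```

```bash
python3 - <<'E'
from h import *
p,E=wrist("w4")
for n in("pad_face","lever_front","jaw"):
    print(n,[(([round(v,3) for v in d["centre"]]),round(d["score"],2)) for d in models.pinpoint(p,n)[:2]])
E
```

```text
5.1167 [ 0.5075 -0.1737  0.1159] [ 0.9986 -0.0443  0.0226  0.016 ] [  3.47  -3.7  -18.88] 0.32161220998045875
pad_face [([0.513, -0.038, 0.029], 0.59)]
lever_front [([0.5, -0.167, 0.057], 0.58)]
jaw [([0.508, -0.128, -0.001], 0.73)]
```

View pics/w4.png

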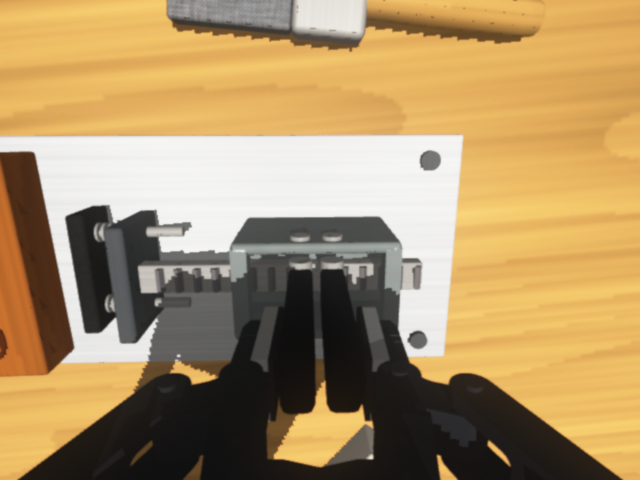

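The first squeeze worked: the levers are upright and the pad moved about 20 mm, its plate going from px 145 to 115. Releasing, then correcting the height.

Request:
{"api": "jog_arm", "payload": {
  "commands": [
    [100,0,0,0,0],
    [100,0,0,0,0],
    [100,0,0,0,0],
    [100,-0.3,0,-0.8,0],
    [100,0,0,0,0],
    [100,0,0,0,0],
    [100,0,0,0,0],
    [100,0,0,0,0]
  ]
}}

```text
t: 5.98
tcp_pos: [0.5057, -0.1749, 0.1085]
tool_rot: [0.999, -0.044, 0.024, 0.017]
force: [0.4, -0.8, 0.9]
finger_gap: 1.0
```

Request:
{"api": "jog_arm", "payload": {
  "commands": [
    [70,-0.2,0.1,-0.2,0],
    [50,0,0,0,0],
    [35,0,0,0,0],
    [20,0,0,0,0],
    [20,0,0,0,0],
    [20,0,0,0,0],
    [20,0,0,0,0]
  ]
}}

```text
t: 6.57
tcp_pos: [0.5058, -0.1737, 0.1118]
tool_rot: [0.998, -0.045, 0.028, 0.018]
force: [0.9, -1.2, -0.6]
finger_gap: 0.325
```

```bash
python3 - <<'E'
from h import *
p,E=wrist("w5")
print("pad_face",[(([round(v,3) for v in d["centre"]]),round(d["score"],2)) for d in models.pinpoint(p,"pad_face")[:2]])
E
```

```text
6.5667 [ 0.5058 -0.1737  0.1118] [ 0.9984 -0.0447  0.0279  0.018 ] [ 0.92 -1.24 -0.57] 0.32465786123698204
pad_face []
```

View pics/w5.png

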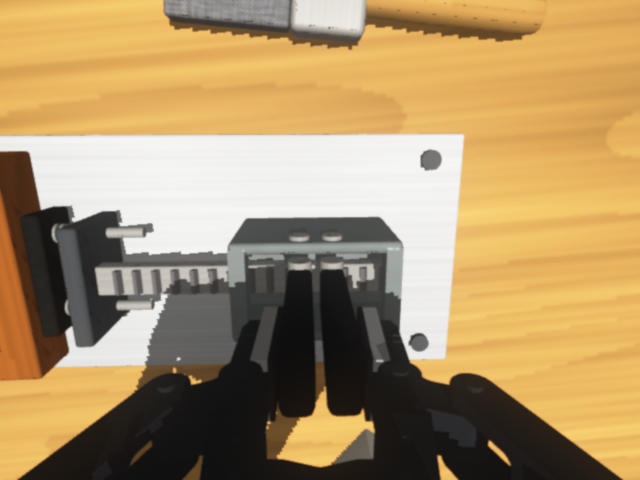

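The pad is now just short of the mould (pad front edge at px ~30, mould edge ~45 at bench level) and the grip is at its full stroke. Release and squeeze a third time, closing gently.

Request:
{"api": "jog_arm", "payload": {
  "commands": [
    [100,0,0,0,0],
    [100,0,0,0,0],
    [100,0,0,0,0],
    [100,0,0,-0.4,0],
    [100,0,0,0,0],
    [100,0,0,0,0],
    [100,0,0,0,0],
    [100,0,0,0,0]
  ]
}}

```text
t: 7.33
tcp_pos: [0.5049, -0.1734, 0.1066]
tool_rot: [0.998, -0.044, 0.027, 0.018]
force: [-0.8, -0.4, 0.1]
finger_gap: 1.002
```

Request:
{"api": "jog_arm", "payload": {
  "commands": [
    [80,0,0,0,0],
    [70,0,0,0,0],
    [60,0,0,0,0],
    [50,0,0,0,0],
    [40,0,0,0,0],
    [30,0,0,0,0],
    [20,0,0,0,0],
    [20,0,0,0,0]
  ]
}}

```text
t: 8.0
tcp_pos: [0.5068, -0.1738, 0.1131]
tool_rot: [0.998, -0.044, 0.03, 0.019]
force: [0.2, -0.9, 0.4]
finger_gap: 0.323
```

```bash
python3 - <<'E'
from h import *
p,E=wrist("w6")
print("pad_face",[(([round(v,3) for v in d["centre"]]),round(d["score"],2)) for d in models.pinpoint(p,"pad_face")[:2]])
for c in("scene","side"):
    q=snapshot(c);cv2.imwrite(f"pics/{c}6.png",q["image"][:,:,::-1])
E
```

```text
8.0 [ 0.5068 -0.1738  0.1131] [ 0.9984 -0.0443  0.03    0.0192] [ 0.17 -0.87  0.41] 0.3231595902956949
pad_face [([0.518, -0.002, 0.032], 0.78), ([0.502, -0.169, 0.002], 0.48)]
```

View pics/w6.png

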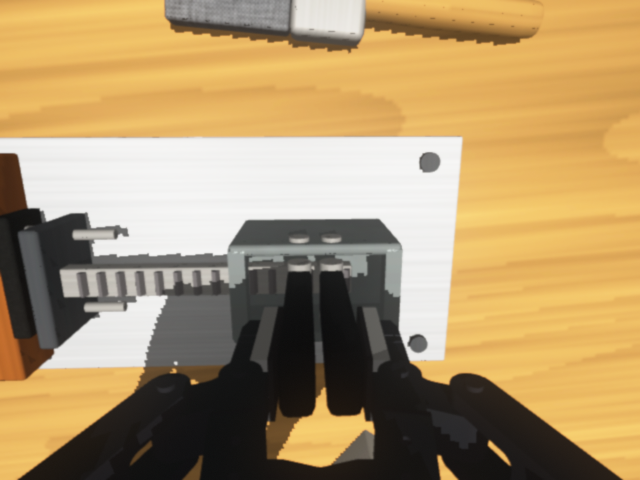

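The third squeeze pushed the mould forward: its edge went from px 45 to ~20 and the pad lies against it. The grip is again at full stroke, so I need the pad travel. One enlarged composite.

```bash
python3 - <<'E'
import cv2,numpy as np
a=cv2.imread("pics/w6.png")[190:390,0:200];b=cv2.imread("pics/side6.png")[190:310,290:410]
c=cv2.imread("pics/w4.png")[190:390,40:240];d=cv2.imread("pics/scene6.png")[220:320,220:340]
r=lambda i:cv2.resize(i,(400,300) if i.shape[0]!=i.shape[1] else (300,300),interpolation=cv2.INTER_CUBIC)
t=np.hstack([r(a),r(c)]);u=np.hstack([r(b),cv2.resize(d,(300,300))])
cv2.imwrite("pics/comp6.png",np.vstack([t,u]))
E
```

```text
(no output)
```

View pics/comp6.png

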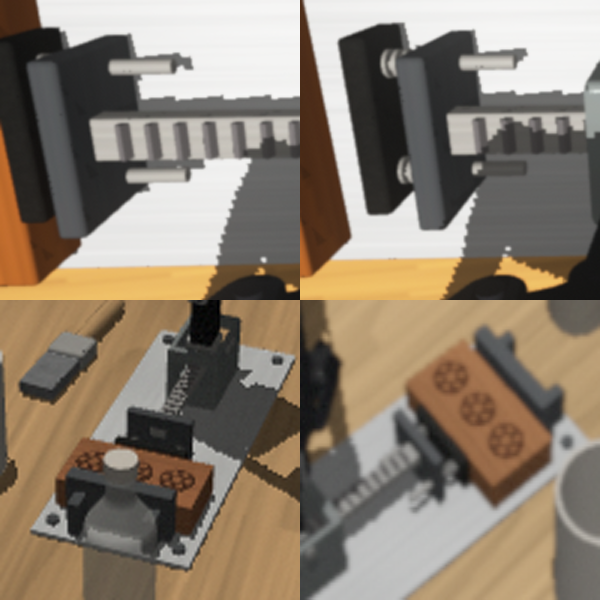

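It's hard to tell the pad travel there, and the scene crop still shows a gap between mould and fixed jaw. Fourth squeeze, closing slowly: if the fingers stall above 0.32, the pad is taking the load.

Request:
{"api": "jog_arm", "payload": {
  "commands": [
    [100,0,0,0,0],
    [100,0,0,0,0],
    [100,0,0,0,0],
    [100,-0.1,0,-0.5,0],
    [100,0,0,0,0],
    [100,0,0,0,0],
    [100,0,0,0,0],
    [100,0,0,0,0]
  ]
}}

```text
t: 8.87
tcp_pos: [0.5054, -0.1739, 0.1072]
tool_rot: [0.998, -0.044, 0.03, 0.019]
force: [0.4, 0.3, 0.1]
finger_gap: 1.004
```

Request:
{"api": "jog_arm", "payload": {
  "commands": [
    [85,0,0,0,0],
    [78,0,0,0,0],
    [72,0,0,0,0],
    [66,0,0,0,0],
    [62,0,0,0,0],
    [58,0,0,0,0],
    [54,0,0,0,0],
    [50,0,0,0,0]
  ],
  "squeeze": 20
}}

```text
t: 9.53
tcp_pos: [0.5059, -0.1742, 0.1134]
tool_rot: [0.998, -0.043, 0.031, 0.021]
force: [-0.2, 0.8, 1.5]
finger_gap: 0.652
```

Request:
{"api": "jog_arm", "payload": {
  "commands": [
    [46,0,0,0,0],
    [43,0,0,0,0],
    [40,0,0,0,0],
    [37,0,0,0,0],
    [34,0,0,0,0],
    [31,0,0,0,0],
    [28,0,0,0,0],
    [25,0,0,0,0]
  ]
}}

```text
t: 10.2
tcp_pos: [0.5059, -0.1741, 0.1134]
tool_rot: [0.998, -0.043, 0.031, 0.021]
force: [-0.1, 1.4, 2.2]
finger_gap: 0.652
```

```bash
python3 - <<'E'
from h import *
p,E=wrist("w7")
print("pad_face",[(([round(v,3) for v in d["centre"]]),round(d["score"],2)) for d in models.pinpoint(p,"pad_face")[:2]])
q=snapshot("scene");cv2.imwrite("pics/scene7.png",q["image"][:,:,::-1])
for n in("pad_face","mould"): print(n,[(([round(v,3) for v in d["centre"]]),round(d["score"],2)) for d in models.pinpoint(q,n)[:2]])
b=q["image"][215:325,180:340,::-1]
w=cv2.imread("pics/w7.png")[150:390,0:320]
cv2.imwrite("pics/comp7.png",np.vstack([cv2.resize(w,(400,300)),cv2.resize(b,(400,275),interpolation=cv2.INTER_CUBIC)]))
E
```

```text
10.2 [ 0.5059 -0.1741  0.1134] [ 0.9984 -0.0428  0.0311  0.0211] [-0.06  1.37  2.17] 0.6518297382370012
pad_face [([0.52, -0.001, 0.031], 0.87)]
pad_face [([0.514, -0.005, 0.022], 0.55)]
mould [([0.525, 0.033, 0.003], 0.85), ([0.633, 0.23, -0.001], 0.72)]
```

View pics/comp7.png

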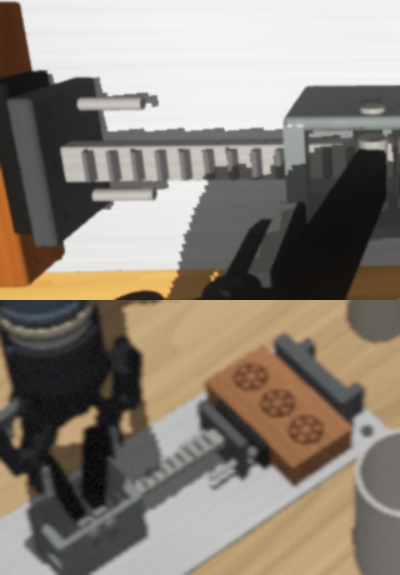

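The fingers stalled at 0.652 with 20 N, well above the lever stop, so the pad carries the load. The picture shows the mould square against the fixed jaw and the pad against it. As a last check, I'll estimate pad travel from the jaw plate's displacement between w4 (pad free) and w7.

```bash
python3 - <<'E'
from h import *
z=np.load("w1.npz");p={'intrinsics':z['K']}
def T(t,q):
    M=np.eye(4);M[:3,:3]=R.from_quat(q).as_matrix();M[:3,3]=t;return M
E1=z['E'];HE=np.linalg.inv(T([.5065,-.1873,.2827],[.9991,-.0418,.0025,.0025]))@E1
E4=T([.5075,-.1737,.1159],[.9986,-.0443,.0226,.016])@HE
E7=T([.5059,-.1741,.1134],[.9984,-.0428,.0311,.0211])@HE
yaw=-.084;y=np.array([-np.sin(yaw),np.cos(yaw)]);x=np.array([y[1],-y[0]]);o=np.array([.5023,-.1722])
cl=lambda E,u,v,h:np.array([(px2w(p,E,u,v,h)[:2]-o)@x,(px2w(p,E,u,v,h)[:2]-o)@y]).round(4)
print("pad front top w4",cl(E4,68,217,.041),"E1",cl(E1,180,165,.041))
for h in(.041,.046,.05,.056): print(h,"plate w4",cl(E4,107,222,h),"w7",cl(E7,8,228,h))
s=manip.sense();print(s['t'],s['finger_gap'],s['force'].round(1) if hasattr(s['force'],'round') else s['force'])
E
```

```text
pad front top w4 [0.0341 0.131 ] E1 [0.0352 0.1121]
0.041 plate w4 [0.0312 0.1109] w7 [0.0285 0.1596]
0.046 plate w4 [0.0323 0.1085] w7 [0.0296 0.1561]
0.05 plate w4 [0.0332 0.1065] w7 [0.0305 0.1533]
0.056 plate w4 [0.0345 0.1036] w7 [0.0318 0.1491]
10.45 0.6543464699339675 [-0.8  1.1  2.7]
```

The estimate gives 6.5 ± 2 mm of pad travel. That fits the fingers bearing too high: pads at about z = 0.140 instead of 0.125 give more leverage. It's inside the 7.5 mm limit, but with little margin. There's time, so I'll release, lower about 12 mm, and squeeze again at the intended height.

Request:
{"api": "jog_arm", "payload": {
  "commands": [
    [75,0,0,0,0],
    [85,0,0,0,0],
    [100,0,0,0,0],
    [100,0,0,0,0],
    [100,0,0,-0.6,0],
    [100,0,0,-0.6,0],
    [100,0,0,-0.4,0],
    [100,0,0,0,0]
  ],
  "squeeze": 20
}}

```text
t: 11.12
tcp_pos: [0.506, -0.1743, 0.0944]
tool_rot: [0.998, -0.043, 0.031, 0.02]
force: [0.3, 0.0, 0.7]
finger_gap: 1.0
```

Request:
{"api": "jog_arm", "payload": {
  "commands": [
    [100,-0.1,0,0,0],
    [100,0,0,0,0],
    [100,0,0,0,0],
    [85,0,0,0,0],
    [80,0,0,0,0],
    [76,0,0,0,0],
    [72,0,0,0,0],
    [68,0,0,0,0]
  ]
}}

```text
t: 11.78
tcp_pos: [0.5054, -0.1749, 0.099]
tool_rot: [0.998, -0.042, 0.032, 0.022]
force: [-1.5, 1.2, -0.2]
finger_gap: 0.685
```

Request:
{"api": "jog_arm", "payload": {
  "commands": [
    [64,0,0,0,0],
    [60,0,0,0,0],
    [56,0,0,0,0],
    [52,0,0,0,0],
    [48,0,0,0,0],
    [44,0,0,0,0],
    [40,0,0,0,0],
    [36,0,0,0,0]
  ]
}}

```text
t: 12.45
tcp_pos: [0.5054, -0.1749, 0.0999]
tool_rot: [0.998, -0.042, 0.033, 0.023]
force: [-0.8, 0.6, 2.1]
finger_gap: 0.656
```

Request:
{"api": "jog_arm", "payload": {
  "commands": [
    [32,0,0,0,0],
    [28,0,0,0,0],
    [25,0,0,0,0],
    [25,0,0,0,0],
    [25,0,0,0,0],
    [25,0,0,0,0]
  ]
}}

```text
t: 12.95
tcp_pos: [0.5054, -0.1749, 0.0999]
tool_rot: [0.998, -0.042, 0.033, 0.023]
force: [0.5, 1.7, 1.8]
finger_gap: 0.656
```

```bash
python3 - <<'E'
from h import *
p,E=wrist("w8")
z=np.load("w1.npz");HE=np.array(p['hand_eye']);np.savez("w8.npz",E=E)
print("pad_face",[(([round(v,3) for v in d["centre"]]),round(d["score"],2)) for d in models.pinpoint(p,"pad_face")[:2]])
q=snapshot("scene");cv2.imwrite("pics/scene8.png",q["image"][:,:,::-1])
print("mould",[(([round(v,3) for v in d["centre"]]),round(d["score"],2)) for d in models.pinpoint(q,"mould")[:2]])
w=cv2.imread("pics/w8.png")[180:330,0:200];v7=cv2.imread("pics/w7.png")[180:330,0:200];b=cv2.imread("pics/scene8.png")[220:295,230:330]
cv2.imwrite("pics/comp8.png",np.vstack([np.hstack([cv2.resize(i,(400,300),interpolation=cv2.INTER_CUBIC) for i in (v7,w)]),cv2.resize(np.hstack([b,cv2.imread("pics/scene0.png")[220:295,230:330]]),(800,300),interpolation=cv2.INTER_CUBIC)]))
E
```

```text
12.95 [ 0.5054 -0.1749  0.0999] [ 0.9983 -0.0418  0.0327  0.0227] [0.52 1.72 1.78] 0.6555029713487861
pad_face []
mould [([0.844, 0.12, 0.002], 0.83), ([0.523, 0.032, 0.007], 0.78)]
```

View pics/comp8.png

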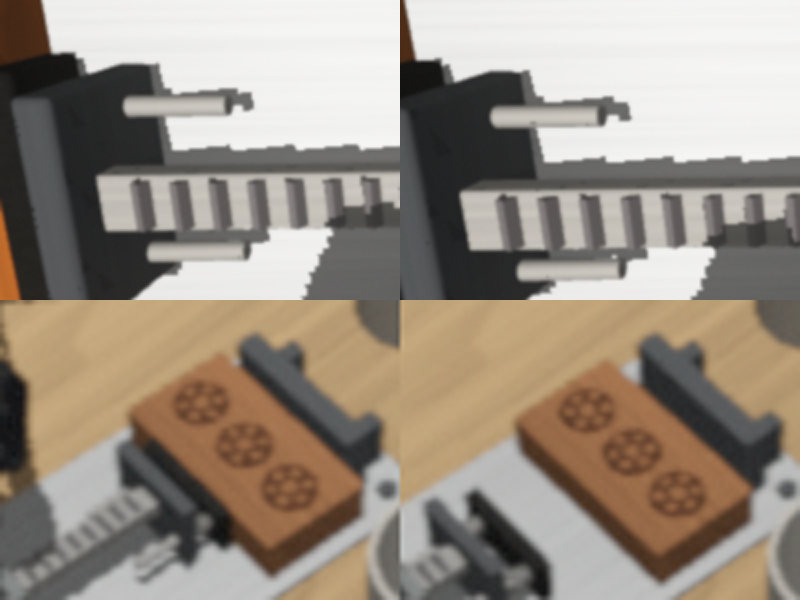

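The mould's far edge now runs parallel to the fixed jaw, where before it was askew with a sliver of gap. The pad is against the mould. The guide pins stick out about 5–6 mm more behind the plate than when free, measured against the 10 mm teeth. The fingers hold at 0.656 with the arm at rest, so I'm handing in.

```bash
python3 -c "
from station import workorder,manip
print(workorder.sign_off());s=manip.sense();print(s['t'],s['finger_gap'],s['tcp_pos'])"
```

```text
the job is handed in; nothing more can be done
None
the job is handed in; nothing more can be done
```

The mould is clamped and I handed the job in with the grip still held squeezed at 20 N, at about 13 s of the 38 s allowed. The sign-off gave no verdict.

**What I did:** Three full squeezes fed the jaw up to the beech mould. A fourth pressed it home, but the fingers were about 15 mm too high on the levers, so I let go, lowered the gripper and squeezed again at the intended height. The robot touched only the grip, and I did not measure the brush, jug and bottle again at the end.

**Last checks:**
- **Fingers:** they stalled at 0.656 opening, well above the levers' end stop (about 0.32). This means the pad is taking the load.
- **Mould position:** the network put the mould's origin at about y = 0.205 m in the clamp frame, which is flush. In the picture its far edge runs parallel to the fixed jaw.
- **Pad travel:** this is the least certain figure. The guide pins suggest about 5–6 mm. A rougher estimate from the jaw plate, made before I squeezed again lower down, gave 6.5 ± 2 mm. At that lower height the levers are less closed, so travel should be at or below that. The force figures in the task predict about 5 mm, and the allowed range is 2 to 7.5 mm.
- **Missed detection:** the network did not find the pad face in the final wrist picture. In the wrist picture before it, the pad face was at about y = 0.172 m, against 0.170 m expected.

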